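Switch the seesaw gate of the capsule sorter and feed two capsules down the other chute

ROBOT

A 7-joint arm with a two-finger parallel gripper is mounted at the origin on the work surface. World frame = base frame: x ahead of the robot, y to its left, z up, the work surface at z = 0. Lengths are in m, angles in rad, forces in N, time in s.
With the tool pointing down it reaches from about 0.35 to 0.775 m from the base axis. Payload 3.1 kg.
Tool frame: the origin (TCP) lies at the very end of the fingers, on their centre line; the grasp point (between the pads) lies hold_point_z behind it (hold_point_z is the distance from the TCP to the grasp point, in m); z points along the fingers, x is the direction in which the jaws open and shut, and the axes are right-handed (so a half turn about z gives the same grasp; the last joint's range is limited). The gripper opens to 85 mm and grips with 20 to 120 N. Pads are 22 mm wide; open, the fingers measure 114 mm over their backs; the gripper's body (76 mm by 85 mm) begins 54 mm behind the grasp point. The pads swing forward as they close: fully open they stand 13 mm farther back than shut.
Start: joints at [-1.156, 0.311, 0.014, 1.512, -0.004, 1.319, -0.027], TCP at [0.243, 0.494, 0.231] pointing down, gripper open.
Joint ranges: [-2.7, 2.7], [-0.3, 1.91], [-1.27, 1.3], [0.12, 2.57], [-1.44, 4.58], [0.2, 2.03], [-3.05, 3.05]. Speed limits (rad/s): [2.79, 2.79, 3.14, 3.14, 3.14, 3.14, 3.14].

INTERFACE

Orientations are given as a unit quaternion [x, y, z, w].
In Python, from rig import * gives the robot as it stands. The module is installed in compiled form; this text tells all that it offers.
- The arm moves only by the tool send_rows, never from a script. Its argument "plan" is a list of rows, each a list of 7 numbers: the shift along the world's x, y, z in m, then the turn, a rotation vector about the world's x, y, z in rad, then the finger opening in m, from 0 to 0.0854. A call has 1 to 20 rows; each row shifts and turns the commanded pose from where the row before left it; what a row does not reach is not made up. A row lasts 1/12 s, in which the tool goes at most 41.7 mm and 7.16 degrees, less where a joint would pass 70% of its speed; a pose out of reach is approached as far as the arm can. A call with a gripper value outside its range is refused whole. The fingers move at their own pace and stop on an object; "force" is the grip in N (left out, the last holds). Time passes only in rows, so rows that do not move let the fingers close. It gives the time, the measured TCP pose, the force and the opening at its end, in the units of the state.
- sense(): the state, without advancing time (a new reading comes with each control period).
- get_image(name): name is "scene" or "side" or "wrist"; returns a dict with "img" (480x640x3 uint8, blue, green, red), "depth" (480x640 float32, m along the optical axis (not along the pixel's ray), 0 where there is no reading), "fx", "fy", "cx", "cy" (pixels), "rvec" (rotation vector, rad) and "tvec" (3), from world to camera coordinates, as OpenCV has them. Camera axes: x right, y down, z forward; pixel columns grow to the right and rows downward; lengths in m; the calibration is good to about 2 mm. The wrist camera is an equidistant fisheye: a pixel r from the principal point sees the ray r / f radians off the axis. A picture is of the moment at which its call begins.
- finish_job(): hands the job in, once; it reports no verdict.
Trained networks look in a picture, given as the dict that the camera call returned (one of the last four; its "shot" number tells which), for a name from the list of things; names that differ only in an ending like _2 or _b are one class to them, and where a whole thing is asked for, a point or a joint stands for the part that bears it (a point fixed in the world has none). Each returns a list of dicts, best first, with "p" (0 to 1); they miss things now and then, are a little off and sometimes report something else, mostly with a low value. They report only what shows in the picture. A call takes as long as a camera call.
- outline_of(query, picture): "pixels" (480x640 bool, what is visible of it) and "extent" ([left, top, width, height] in pixels, round what is visible of it).
- tip_of(query, picture): "centre" ([column, row] in pixels: a listed point, or the origin of a listed thing).
The state is a dict: "t": time; "joint_pos": joint angles; "qvel": joint speeds; "effort": joint torques, N m; "ee_pos": TCP position; "eef_rot": TCP orientation; "ft_force": force on the tool from outside, world axes, zero at the start; "ft_torque": the same for the moment, N m; "gripper_width": opening from 0.0 (shut) to 1.0 (fully open).
Only numpy, scipy, OpenCV 4.12 (cv2) and the standard library are available. Lean on these libraries where they do the work, as an engineer would, in place of code of your own. Each camera call takes 0.05 s, during which the arm holds its last target. There are 200 camera calls.

TASK

The yellow seesaw gate of the sorter is set to one chute: rock it over its pivot so that it feeds the other chute, and only then push the two brass capsules waiting in the blue feed lane along it and over the lip, so that both run down that other chute into its tray. Do it with the fingertips alone: a capsule is pushed, never lifted or carried. Leave everything else on the bench where it stands.

Things in the scene. Friction and masses are not known exactly. Their poses are not given: they have to be found in the camera images.
- sorter: gravity sorter screwed to the bench; origin on the bench under the lip of its feed lane, x axis = feed direction (away from the robot), y to the left along the seesaw gate, z up. Its sheet metal is slick (friction about 0.18)
- feed_lip (a point): middle of the blue lane's floor at its lip, 212 mm above the bench, axes as the sorter's. The level lane runs from x = -140 mm (open end) to the lip, 38 mm wide between rails only 7 mm high and 5 mm thick. A capsule pushed over half its width past the lip drops about 27 mm on the middle of the gate
- gate_pivot (a point): pivot of the gate, along the sorter's x: 36 mm beyond the lip, 185 mm above the bench. The gate hangs in a well, open above and at both ends, from the lip to 72 mm beyond it, between a back plate 206 mm high and a clear front guard 4 mm thick and 215 mm high; both reach 85 mm to either side of the pivot
- gate (a joint): tilt of the seesaw gate, rad: +0.55 = left (+y) end up, right end down, parts run into the right chute; -0.55 = right end up, left end down, parts run into the left chute. It rests only on these two stops; once past 0 it falls over to the other stop by its weight. Under 1 N on the raised end tips it
- gate_left (a point): top face of the yellow gate plate 65 mm to the left (+y) of the pivot, on its middle line. The plate is 64 mm (x) by 140 mm (y) by 4 mm, centred on the pivot. This point is 34 mm above the pivot when the left end is up, 34 mm below it when down
- gate_right (a point): the same, 65 mm to the right (-y) of the pivot
- gate_weight (a point): centre of the black tumbler weight, a cylinder 36 mm across and 30 mm long lying along the sorter's x, on a short arm 35 mm above the pivot, outside the front guard (its middle 103 mm beyond the lip); it tilts with the gate, leaning over the lowered end
- tray_left: blue open tray under the end of the left chute, fixed, 150 mm (x) by 190 mm (y), walls 50 mm high and 4 mm thick; origin under its middle; axes as the sorter's. One earlier capsule already lies in it and may be knocked by new ones
- tray_right: the same under the end of the right chute, also with one earlier capsule in it
- capsule_front: brass sensor capsule, a flat round puck 32 mm across and 20 mm high, 70 g (may vary by a third), white disc in its top face and a dark band round it; the one of the two in the feed lane that stands nearer the lip; origin at the centre of its underside
- capsule_front_center (a point): centre of that capsule
- capsule_rear: brass sensor capsule, a flat round puck 32 mm across and 20 mm high, 70 g (may vary by a third), white disc in its top face and a dark band round it; the one in the feed lane farther from the lip; origin at the centre of its underside
- capsule_rear_center (a point): centre of that capsule
- gauge: bystander: dial pressure gauge lying face up, 63 mm across and 29 mm high with a brass stem, beside the feed lane on the bench
- adapter: bystander: steel hex adapter standing beside the feed lane on the bench, 25 mm across, 34 mm high
- wrench: bystander: wrench 170 mm long lying on the bench
- deadweight: bystander: steel test weight, 70 mm across, 42 mm high, with a small knob on top, to the right
- spirit_bottle: bystander: white bottle with red cap, 60 mm across, 150 mm high, to the right
- handheld: bystander: black handheld calibrator with yellow keys, 280 by 130 by 55 mm, to the left

How it is judged:
By the outcome, as a careful person would: the job done as asked, in the order asked, and still so for the second after the job is handed in, with the robot touching nothing.
It also fails if it takes over 48 s, if anything falls off the work surface, if the arm or the gripper's body presses on something with over 40 N, if the wrist force passes 120 N, or if a joint passes its speed limit or range.

## Working session

There is one attempt and no reset: what is moved stays moved. The work goes in short steps, Python scripts to look and compute and a tool call to move; the robot and the scene stay as the last step left them, time stands still between calls to the robot, and variables do not carry over. Pictures are saved under pics/ and viewed, about 8 in all and at most 12, crops included, and the job is handed in when it is done.

Besides the shell and the picture viewer there is one more tool, called after ">>>" as name(argument=value, ...) on one line, values as JSON. send_rows: Moves the arm, as the interface text tells. Its arguments: {"type":"object","properties":{"plan":{"type":"array","items":{"type":"array","items":{"type":"number"}}},"force":{"type":"number"}},"required":["plan"]}

```bash
mkdir -p pics; cat > h.py <<'E'
from rig import *
import numpy as np, cv2
def world(p,uv,d=None):
    u,v=uv; 
    if d is None: d=p["depth"][int(round(v)),int(round(u))]
    R=cv2.Rodrigues(np.array(p["rvec"],float))[0]
    c=np.array([(u-p["cx"])/p["fx"]*d,(v-p["cy"])/p["fy"]*d,d])
    return R.T@(c-np.array(p["tvec"]).ravel())
def atz(p,uv,z):
    a=world(p,uv,0.1);b=world(p,uv,1.0); return a+(b-a)*(z-a[2])/(b[2]-a[2])
def proj(p,X):
    return cv2.projectPoints(np.array([X],float),np.array(p["rvec"],float),np.array(p["tvec"],float),np.array([[p["fx"],0,p["cx"]],[0,p["fy"],p["cy"]],[0,0,1.]]),None)[0].ravel()
E
python3 - <<'E'
from h import *
s=sense(); print({k:np.round(v,3) for k,v in s.items()})
for n in ("scene","side"):
    p=get_image(n); cv2.imwrite(f"pics/{n}0.png",p["img"])
    for q in ["feed_lip","gate_pivot","gate_left","gate_right","gate_weight","capsule_front_center","capsule_rear_center","tray_left","tray_right","sorter"]:
        for r in tip_of(q,p)[:2]:
            c=r["centre"]; print(n,q,round(r["p"],2),np.round(c),np.round(world(p,c),3))
E
```

```text
{'t': np.float64(0.0), 'joint_pos': array([-1.156,  0.312,  0.014,  1.513, -0.004,  1.319, -0.027]), 'qvel': array([ 0.001,  0.   , -0.001, -0.002,  0.   , -0.   , -0.001]), 'effort': array([ 0.0000e+00, -3.7991e+01,  1.4600e-01, -2.3059e+01,  1.2000e-02,
        1.3000e-02,  0.0000e+00]), 'ee_pos': array([0.242, 0.493, 0.23 ]), 'eef_rot': array([ 0.849,  0.529, -0.001,  0.001]), 'ft_force': array([-0.066,  0.267,  0.226]), 'ft_torque': array([-0.05 ,  0.041, -0.008]), 'gripper_width': np.float64(1.0)}
scene feed_lip 0.79 [337. 248.] [0.571 0.016 0.194]
scene gate_pivot 0.94 [345. 262.] [0.612 0.018 0.192]
scene gate_left 0.73 [359. 256.] [0.593 0.068 0.156]
scene gate_right 0.68 [155. 356.] [ 0.598 -0.485  0.055]
scene gate_right 0.56 [326. 266.] [ 0.621 -0.036  0.223]
scene gate_weight 0.83 [370. 270.] [0.674 0.052 0.231]
scene capsule_front_center 0.68 [322. 227.] [ 0.52  -0.003  0.231]
scene capsule_rear_center 0.72 [310. 212.] [ 0.468 -0.011  0.23 ]
scene tray_left 0.91 [408. 248.] [0.547 0.256 0.003]
scene tray_right 0.96 [268. 347.] [ 0.664 -0.219 -0.   ]
scene tray_right 0.65 [273. 296.] [ 0.538 -0.155  0.012]
scene sorter 0.61 [335. 288.] [ 0.66  -0.028  0.176]
scene sorter 0.56 [340. 248.] [0.564 0.029 0.178]
side feed_lip 0.68 [307. 222.] [0.571 0.017 0.211]
side gate_pivot 0.88 [296. 230.] [0.604 0.033 0.174]
side gate_left 0.89 [295. 245.] [0.588 0.076 0.152]
side gate_right 0.85 [299. 205.] [ 0.623 -0.031  0.226]
side gate_right 0.42 [339. 224.] [ 0.467 -0.001  0.234]
side capsule_front_center 0.52 [321. 225.] [0.522 0.015 0.218]
side capsule_rear_center 0.44 [340. 224.] [ 0.463 -0.002  0.232]
side tray_left 0.76 [284. 316.] [0.544 0.259 0.009]
side tray_left 0.51 [312. 209.] [ 0.588 -0.056  0.195]
side tray_right 0.62 [311. 210.] [ 0.586 -0.042  0.205]
side tray_right 0.5 [310. 264.] [0.559 0.032 0.012]
side sorter 0.78 [307. 262.] [0.558 0.054 0.045]
side sorter 0.68 [313. 209.] [ 0.663 -0.22   0.006]
```

```bash
python3 - <<'E'
from h import *
a=cv2.imread("pics/scene0.png")[150:400,220:500];b=cv2.imread("pics/side0.png")[150:350,200:420]
cv2.imwrite("pics/c0.png",np.vstack([cv2.resize(a,(640,571))]));cv2.imwrite("pics/c1.png",cv2.resize(b,(660,600)))
E
```

```text
(no output)
```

View pics/c0.png

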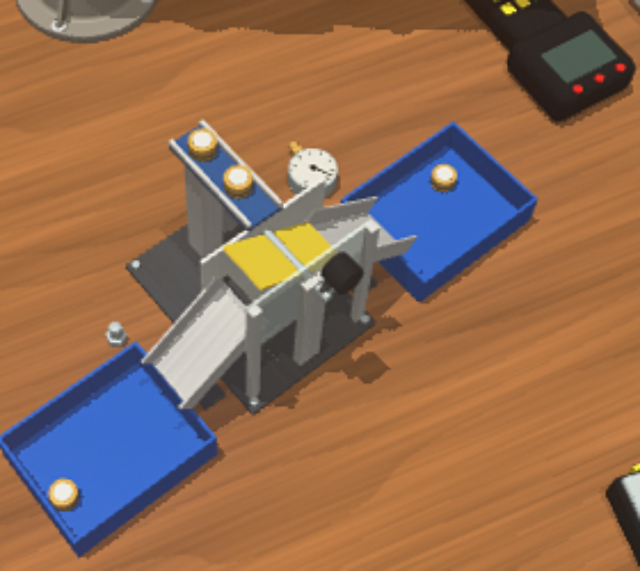

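View pics/c1.png

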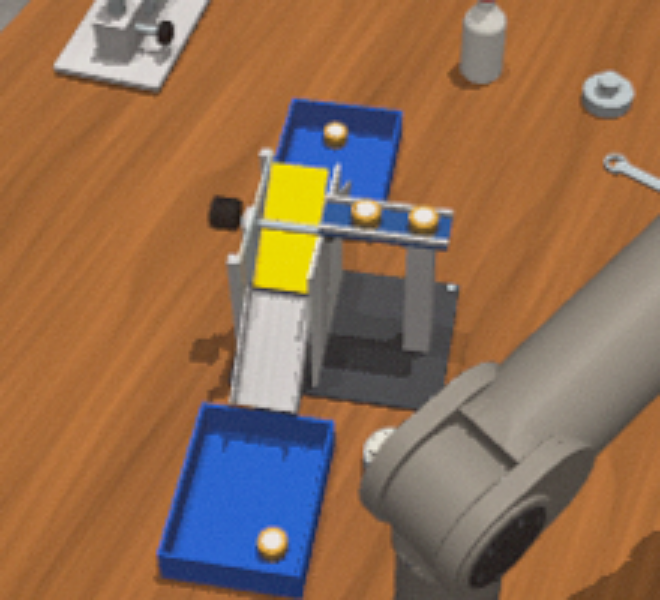

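```bash
python3 - <<'E'
from h import *
from scipy.optimize import least_squares
L={"feed_lip":(0,0,.212),"gate_pivot":(.036,0,.185),"gate_left":(.036,.055,.151),"gate_right":(.036,-.055,.219),"gate_weight":(.103,.018,.215)}
obs=[]
for n in ("scene","side"):
    p=get_image(n)
    for q in L:
        for r in tip_of(q,p)[:1]:
            if r["p"]>.5: obs.append((p,q,r["centre"]))
    for q in ["capsule_front_center","capsule_rear_center"]:
        r=tip_of(q,p)
        if r: print(n,q,r[0]["p"],atz(p,r[0]["centre"],.222))
def T(t,l): c,s=np.cos(t[2]),np.sin(t[2]); return [t[0]+c*l[0]-s*l[1],t[1]+s*l[0]+c*l[1],l[2]]
f=lambda t:np.concatenate([proj(p,T(t,L[q]))-c for p,q,c in obs])
r=least_squares(f,[.566,.015,.24],loss="soft_l1",f_scale=1.5)
print(r.x);print([(q,np.round(e,1)) for (p,q,c),e in zip(obs,f(r.x).reshape(-1,2))])
E
```

```text
scene capsule_front_center 0.58 [ 0.52758286 -0.47696202  0.222     ]
scene capsule_rear_center 0.62 [ 0.44464584 -0.01465367  0.222     ]
side capsule_front_center 0.58 [0.5176795 0.0162152 0.222    ]
side capsule_rear_center 0.64 [ 0.46569537 -0.01402956  0.222     ]
[0.57368861 0.01318841 0.27319936]
[('feed_lip', array([-1.8, -2. ])), ('gate_pivot', array([1.7, 2.1])), ('gate_left', array([1.6, 0.2])), ('gate_right', array([1.6, 0.3])), ('gate_weight', array([ 1.2, -0.3])), ('feed_lip', array([ 1.3, -0.8])), ('gate_pivot', array([  8.7, -90. ])), ('gate_left', array([-1.5, -1.1])), ('gate_right', array([0.9, 0.2])), ('gate_weight', array([ 1.8, -0.3]))]
```

>>> send_rows(plan=[[0,0,0.03,0,0,0.1,0],[0,-0.01,0.04,0,0,0.1,0],[0.01,-0.02,0.03,0,0,0.1,0],[0.015,-0.03,0.02,0,0,0.1,0],[0.015,-0.035,0.005,0,0,0.1,0],[0.015,-0.035,0,0,0,0.1,0],[0.015,-0.035,0,0,0,0.1,0],[0.015,-0.035,0,0,0,0,0],[0.015,-0.035,0,0,0,0,0],[0.015,-0.035,0,0,0,0,0],[0.015,-0.035,0,0,0,0,0],[0.015,-0.035,0,0,0,0,0],[0.015,-0.035,0,0,0,0,0],[0.015,-0.035,0,0,0,0,0],[0.015,-0.035,0,0,0,0,0],[0.015,-0.035,0,0,0,0,0],[0.01,-0.02,0,0,0,0,0],[0,0,0,0,0,0,0]])

```text
t: 3.4
ee_pos: [0.4587, -0.0132, 0.3565]
eef_rot: [0.621, 0.784, -0.001, 0.002]
ft_force: [1.1, -0.2, -0.3]
gripper_width: -0.0
```

```bash
cat >> h.py <<'E'
def wray(p,uv):
    d=np.array([uv[0]-p["cx"],uv[1]-p["cy"]]);r=np.hypot(*d);th=r/p["fx"]
    v=np.array([*(d/r*np.sin(th)),np.cos(th)]) if r>0 else np.array([0,0,1.])
    R=cv2.Rodrigues(np.array(p["rvec"],float))[0]
    return -R.T@np.array(p["tvec"]).ravel(), R.T@v, v[2]
def watz(p,uv,z):
    o,d,_=wray(p,uv); return o+d*(z-o[2])/d[2]
def wworld(p,uv):
    o,d,c=wray(p,uv); return o+d*p["depth"][int(round(uv[1])),int(round(uv[0]))]/c
def wproj(p,X):
    R=cv2.Rodrigues(np.array(p["rvec"],float))[0];v=R@np.array(X)+np.array(p["tvec"]).ravel()
    th=np.arctan2(np.hypot(v[0],v[1]),v[2]);return np.array([p["cx"],p["cy"]])+p["fx"]*th*v[:2]/np.hypot(v[0],v[1])
E
python3 - <<'E'
from h import *
p=get_image("wrist");cv2.imwrite("pics/w0.png",p["img"])
o,d,_=wray(p,(p["cx"],p["cy"]+.01));print("cam",o,d,p["fx"])
Z=dict(feed_lip=.212,gate_left=.151,gate_right=.219,capsule_front_center=.222,capsule_rear_center=.222,gate_pivot=.185)
for q,z in Z.items():
    for r in tip_of(q,p)[:2]:
        c=r["centre"];print(q,round(r["p"],2),np.round(c),np.round(watz(p,c,z),4),np.round(wworld(p,c),3))
E
```

```text
cam [ 0.38090353 -0.0300654   0.49917392] [ 0.30240367  0.06711183 -0.9508144 ] 371.64829954431775
gate_left 0.71 [366. 341.] [0.5982 0.0781 0.151 ] [0.598 0.078 0.151]
capsule_front_center 0.72 [624. 197.] [0.3585 0.2776 0.222 ] [0.343 0.486 0.035]
capsule_front_center 0.63 [318. 299.] [0.5221 0.0045 0.222 ] [ 0.447 -0.014  0.369]
gate_pivot 0.55 [27. 82.] [ 0.386  -0.3359  0.185 ] [ 0.389 -0.495  0.021]
gate_pivot 0.35 [311. 232.] [ 0.4773 -0.0124  0.185 ] [ 0.463 -0.015  0.233]
```

View pics/w0.png

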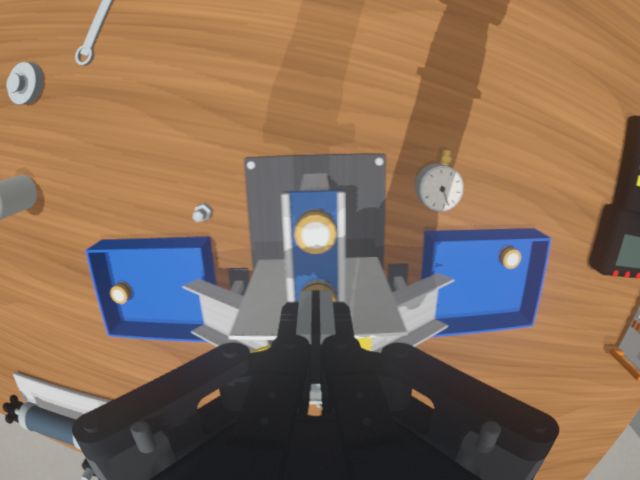

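```bash
python3 - <<'E'
from h import *
p=get_image("wrist")
for n,uv,z in [("openL",(283,193),.219),("openR",(344,193),.219),("rear",(316,232),.232),("front back edge",(318,284),.232),("railL",(287,258),.219),("railR",(346,258),.219),("baseTL",(251,165),.006),("baseTR",(379,161),.006),("trayRtl",(89,244),.05),("trayRtr",(211,237),.05),("trayLtl",(424,231),.05),("trayLtr",(549,231),.05)]:
    print(n,np.round(watz(p,uv,z),4),np.round(wworld(p,uv),3))
t=[.5737,.0132,.2732]
for t in ([.5737,.0132,.2732],[.5737,.0132,.23]):
    c,s=np.cos(t[2]),np.sin(t[2])
    print([np.round(wproj(p,[t[0]+c*a-s*b,t[1]+s*a+c*b,.219])) for a,b in ((-.14,.0215),(-.14,-.0215),(0,.0215),(0,-.0215))])
E
```

```text
openL [ 0.4402 -0.0337  0.219 ] [ 0.442 -0.034  0.213]
openR [0.4288 0.0118 0.219 ] [0.466 0.038 0.008]
rear [ 0.4606 -0.0024  0.232 ] [ 0.461 -0.002  0.232]
front back edge [0.502  0.0096 0.232 ] [0.511 0.012 0.212]
railL [ 0.4916 -0.0188  0.219 ] [ 0.494 -0.019  0.212]
railR [0.4799 0.0275 0.219 ] [0.554 0.065 0.012]
baseTL [ 0.4585 -0.0923  0.006 ] [ 0.458 -0.092  0.009]
baseTR [0.4115 0.0727 0.006 ] [0.412 0.073 0.002]
trayRtl [ 0.6134 -0.3064  0.05  ] [ 0.618 -0.312  0.041]
trayRtr [ 0.5553 -0.1194  0.05  ] [ 0.575 -0.13  -0.   ]
trayLtl [0.4797 0.1478 0.05  ] [0.491 0.167 0.001]
trayLtr [0.43   0.3418 0.05  ] [ 0.436  0.383 -0.001]
[array([323., 193.]), array([267., 195.]), array([326., 347.]), array([279., 348.])]
[array([331., 195.]), array([275., 194.]), array([326., 348.]), array([279., 347.])]
```

```bash
python3 - <<'E'
from h import *
a=get_image("scene");b=get_image("side")
def blob(p,c,r=6):
    h=cv2.cvtColor(p["img"],cv2.COLOR_BGR2HSV);m=(h[...,1]<60)&(h[...,2]>200)
    n=np.zeros_like(m);x,y=int(c[0]),int(c[1]);n[y-r:y+r+1,x-r:x+r+1]=1
    v,u=np.nonzero(m&n);return (u.mean(),v.mean(),len(u)) if len(u) else None
for n,q,cs in (("scene",a,((308,211),(323.5,227.7))),("side",b,((341,222),(322,220)))):
    for c in cs:
        u=blob(q,c); print(n,c,u, u and atz(q,u[:2],.232), u and world(q,u[:2]))
for n,X in dict(rearW=[.4606,-.0024,.232],openW=[.4345,-.011,.219],lipW=[.5692,.027,.212],lipS=[.5737,.0132,.212]).items(): print(n,proj(a,X),proj(b,X))
for q,n in((a,"scene"),(b,"side")):
    c=(312,235) ;w=q["img"][c[1]-50:c[1]+50,c[0]-62:c[0]+63]
    cv2.imwrite(f"pics/z_{n}.png",cv2.resize(w,None,fx=6,fy=6,interpolation=cv2.INTER_CUBIC))
E
```

```text
scene (308, 211) (np.float64(308.46666666666664), np.float64(210.17777777777778), 45) [ 0.46130727 -0.01330629  0.232     ] [ 0.46188024 -0.01352666  0.232864  ]
scene (323.5, 227.7) (np.float64(323.7111111111111), np.float64(226.86666666666667), 45) [0.52216822 0.00153462 0.232     ] [5.25561438e-01 4.07314833e-05 2.37569863e-01]
side (341, 222) (np.float64(340.6190476190476), np.float64(221.42857142857142), 21) [ 0.46561251 -0.01401824  0.232     ] [ 0.46541219 -0.01349485  0.23262057]
side (322, 220) (np.float64(321.08), np.float64(219.4), 25) [0.5261792  0.00388214 0.232     ] [0.52598195 0.00431206 0.23252004]
rearW [312.38997381 208.54022821] [340.64823599 224.38260409]
openW [305.32433433 204.93216213] [349.08238342 227.77725155]
lipW [340.97050464 242.66252113] [306.05459702 224.29369482]
lipS [336.57284442 246.02164923] [306.65177712 220.98954573]
```

View pics/z_side.png

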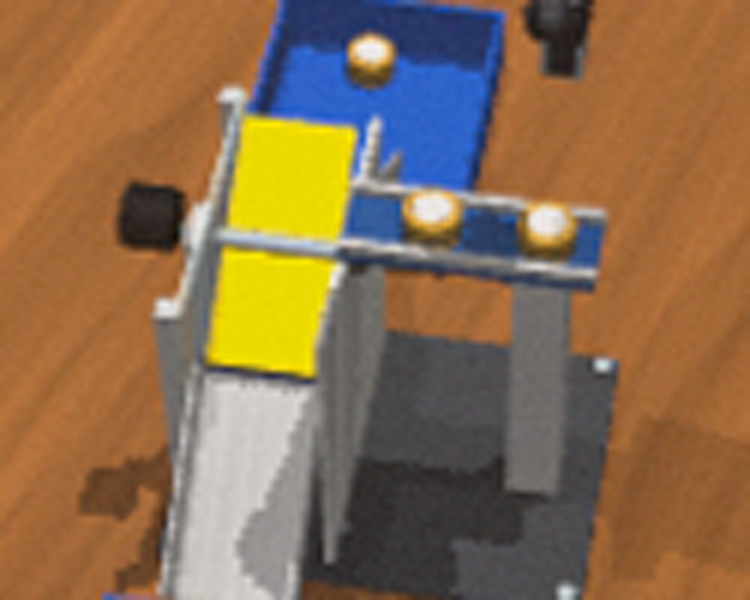

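```bash
python3 - <<'E'
from h import *
s=sense();print(s["t"],s["ee_pos"],s["eef_rot"],s["qvel"])
p=get_image("wrist");o,d,_=wray(p,(p["cx"],p["cy"]+.01));print("cam",o,d,p["rvec"])
im=p["img"]
for X,col in (([.463,-.0137,.232],(0,0,255)),([.524,.003,.232],(0,255,0)),([.459,-.013,.3565],(255,0,255)),([.4606,-.0024,.232],(255,255,0))):
    c=wproj(p,X);print(c);cv2.circle(im,tuple(int(round(k)) for k in c),2,col,-1)
cv2.imwrite("pics/w1.png",cv2.resize(im[150:400,170:470],None,fx=2,fy=2))
E
```

```text
3.9 [ 0.45742873 -0.00553808  0.35635602] [ 6.15350593e-01  7.88253532e-01  1.23838799e-04 -2.76697684e-05] [ 2.72964881e-03  4.38308244e-04  5.74336384e-03 -5.17593132e-06
 -9.27679306e-04  1.31302644e-03  4.40562564e-04]
cam [ 0.38010702 -0.02399613  0.49911685] [ 0.30014397  0.07514263 -0.95092964] [-1.80081813 -2.3059914  -0.36583632]
[301.78638784 231.6107114 ]
[304.54961346 305.78846238]
[295.84874344 308.09572398]
[317.1207011  232.12839701]
```

View pics/w1.png

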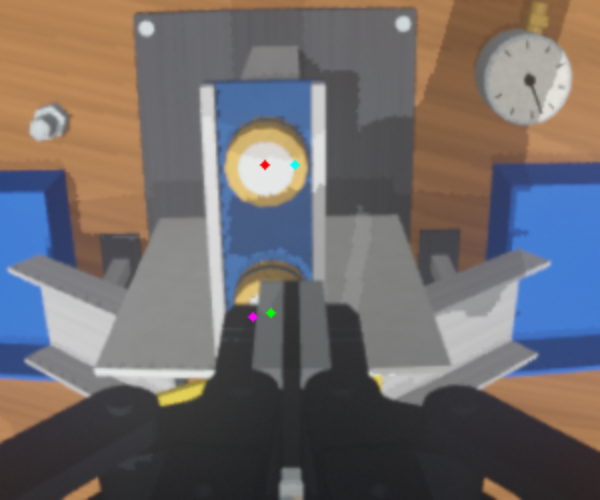

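```bash
python3 - <<'E'
from h import *
p=get_image("wrist"); s=sense();print(s["t"],s["ee_pos"],s["ft_force"])
f=lambda c:(c[0]/2+170,c[1]/2+150)
for n,c,z in [("oL",(201,86),.219),("oR",(326,85),.219),("railR2",(325,210),.219),("railL2",(213,320),.219),("bTL",(137,15),.006),("bTR",(413,10),.006),("plateR",(97,372),.206),("rear",(266,169),.232)]: print(n,np.round(watz(p,f(c),z),4))
E
```

```text
4.0 [ 0.4574788  -0.00594328  0.35634581] [0.70371707 1.22636534 0.53514006]
oL [ 0.4426 -0.0441  0.219 ]
oR [0.4307 0.0025 0.219 ]
railR2 [0.4803 0.0152 0.219 ]
railL2 [ 0.5412 -0.0184  0.219 ]
bTL [ 0.4523 -0.1123  0.006 ]
bTR [0.4049 0.0662 0.006 ]
plateR [ 0.5921 -0.0668  0.206 ]
rear [ 0.465  -0.0125  0.232 ]
```

>>> send_rows(plan=[[0.0163,-0.0024,0,0,0,0.003,0],[0.0164,-0.0024,0,0,0,0.003,0],[0.0164,-0.0024,-0.01,0,0,0.003,0],[0.0164,-0.0024,-0.01,0,0,0.003,0],[0.0164,-0.0024,-0.01,0,0,0,0],[0.0164,-0.0024,-0.01,0,0,0,0],[0.0163,-0.0024,-0.01,0,0,0,0],[0.0163,-0.0024,-0.01,0,0,0,0],[0.0163,-0.0024,-0.01,0,0,0,0],[0.0163,-0.0024,-0.01,0,0,0,0],[0,0,-0.01,0,0,0,0],[0,0,0,0,0,0,0],[0,0,0,0,0,0,0],[0,0,0,0,0,0,0]])

```text
t: 5.17
ee_pos: [0.6206, -0.0302, 0.2672]
eef_rot: [0.611, 0.791, 0.0, 0.0]
ft_force: [0.5, 0.8, -0.4]
gripper_width: -0.002
```

```bash
python3 - <<'E'
from h import *
s=sense();print(s["t"],s["ee_pos"],s["eef_rot"],s["ft_force"])
p=get_image("side");im=p["img"]
print(proj(p,s["ee_pos"]))
cv2.imwrite("pics/s1.png",cv2.resize(im[150:300,220:420],None,fx=4,fy=4,interpolation=cv2.INTER_CUBIC))
E
```

```text
5.1667 [ 0.62064447 -0.03018182  0.2671848 ] [6.11247124e-01 7.91439701e-01 3.54867748e-04 1.64501524e-04] [ 0.53210548  0.78012763 -0.39226419]
[298.99304821 196.17278747]
```

View pics/s1.png

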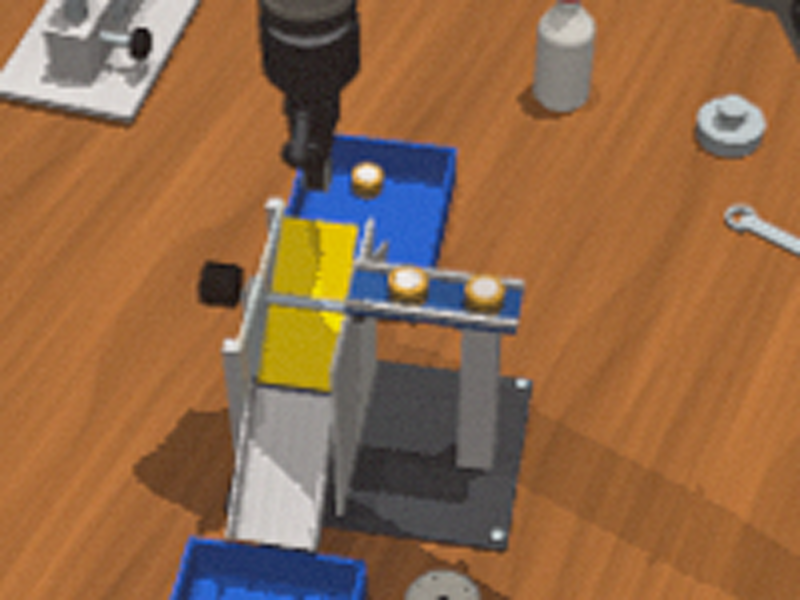

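>>> send_rows(plan=[[0,0,-0.015,0,0,0,0],[0,0,-0.012,0,0,0,0],[0,0,-0.009,0,0,0,0],[0,0,-0.008,0,0,0,0],[0,0,-0.008,0,0,0,0],[0,0,-0.008,0,0,0,0],[0,0,-0.008,0,0,0,0],[0,0,-0.008,0,0,0,0],[0,0,-0.008,0,0,0,0],[0,0,-0.008,0,0,0,0],[0,0,0,0,0,0,0],[0,0,0,0,0,0,0]])

```text
t: 6.22
ee_pos: [0.6206, -0.0302, 0.1735]
eef_rot: [0.611, 0.791, -0.0, -0.001]
ft_force: [0.4, -0.3, 0.4]
gripper_width: -0.002
```

>>> send_rows(plan=[[0,0,0.02,0,0,0,0],[0,0,0.035,0,0,0,0],[0,0,0.035,0,0,0,0],[0,0,0.03,0,0,0,0],[-0.012,0,0.01,0,0,0,0],[-0.025,0.001,0,0,0,0,0],[-0.03,0.001,0,0,0,0,0],[-0.03,0.001,0,0,0,0,0],[-0.03,0.001,0,0,0,0,0],[-0.03,0.001,0,0,0,0,0],[-0.025,0.001,0,0,0,0,0],[-0.012,0.0006,0,0,0,0,0],[0,0,0,0,0,0,0],[0,0,0,0,0,0,0],[0,0,0,0,0,0,0],[0,0,0,0,0,0,0]])

```text
t: 7.55
ee_pos: [0.4281, -0.0238, 0.3044]
eef_rot: [0.611, 0.791, -0.0, 0.0]
ft_force: [-0.1, -0.1, -0.5]
gripper_width: -0.001
```

```bash
python3 - <<'E'
from h import *
s=sense();print(s["t"],s["ee_pos"],s["eef_rot"],s["ft_force"])
p=get_image("side");im=p["img"]
q=get_image("wrist");w=q["img"]
t=[.572,.0145,.257];c,sn=np.cos(t[2]),np.sin(t[2])
for a,b,z in ((-.14,0,.212),(0,0,.212),(-.111,0,.232),(-.049,0,.232),(.036,-.055,.151),(.036,.055,.219),(-.15,0,.222)):
    X=[t[0]+c*a-sn*b,t[1]+sn*a+c*b,z]
    for pp,I,F in((p,im,proj),(q,w,wproj)): cv2.circle(I,tuple(int(round(k)) for k in F(pp,X)),1,(0,0,255),-1)
A=cv2.resize(im[160:280,240:380],(560,480),interpolation=cv2.INTER_CUBIC)
B=cv2.resize(w[180:480,160:480],(512,480))[:,100:340]
cv2.imwrite("pics/s2.png",np.hstack([A,B]))
E
```

```text
7.55 [ 0.42809718 -0.02383901  0.30438528] [ 6.11467418e-01  7.91269496e-01 -2.70321029e-05  4.26020916e-04] [-0.09462605 -0.14155995 -0.50394809]
```

View pics/s2.png

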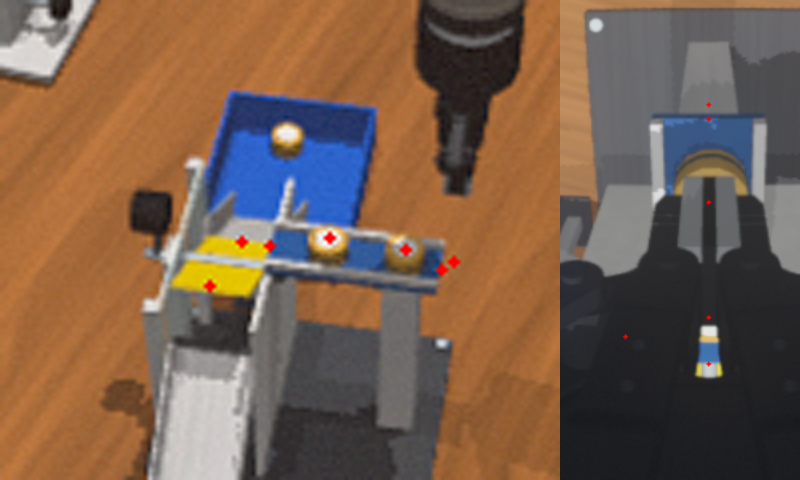

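>>> send_rows(plan=[[0,0,-0.02,0,0,0,0],[0,0,-0.02,0,0,0,0],[0,0,-0.015,0,0,0,0],[0,0,-0.01,0,0,0,0],[0,0,-0.008,0,0,0,0],[0,0,-0.005,0,0,0,0],[0,0,-0.003,0,0,0,0],[0,0,0,0,0,0,0],[0,0,0,0,0,0,0]])

```text
t: 8.4
ee_pos: [0.4276, -0.0238, 0.2238]
eef_rot: [0.611, 0.791, 0.0, 0.0]
ft_force: [-0.4, -0.2, -0.2]
gripper_width: -0.002
```

>>> send_rows(plan=[[0.004,0.001,0,0,0,0,0],[0.004,0.001,0,0,0,0,0],[0.004,0.001,0,0,0,0,0],[0.004,0.001,0,0,0,0,0],[0.004,0.001,0,0,0,0,0],[0.004,0.001,0,0,0,0,0],[0.004,0.0011,0,0,0,0,0],[0.004,0.0011,0,0,0,0,0],[0.004,0.0011,0,0,0,0,0],[0.004,0.0011,0,0,0,0,0],[0.004,0.0011,0,0,0,0,0],[0.004,0.0011,0,0,0,0,0],[0,0,0,0,0,0,0],[0,0,0,0,0,0,0]])

```text
t: 9.57
ee_pos: [0.4754, -0.011, 0.2232]
eef_rot: [0.611, 0.791, 0.0, 0.0]
ft_force: [-0.2, -0.2, 0.1]
gripper_width: -0.002
```

```bash
cat > look.py <<'E'
from h import *
import sys
s=sense();print(s["t"],s["ee_pos"],s["ft_force"])
u=np.array([np.cos(.257),np.sin(.257)]);d=s["ee_pos"][:2]-np.array([.572,.0145]);print("tcp local",d@u,d@[-u[1],u[0]])
p=get_image("side")
cv2.imwrite(f"pics/{sys.argv[1]}.png",cv2.resize(p["img"][160:280,240:380],(700,600),interpolation=cv2.INTER_CUBIC))
E
python3 look.py s3
```

```text
9.5667 [ 0.47535901 -0.0110411   0.22324019] [-0.22348566 -0.18335677  0.11040395]
tcp local -0.09995903677909537 -0.0001380270186726747
```

View pics/s3.png

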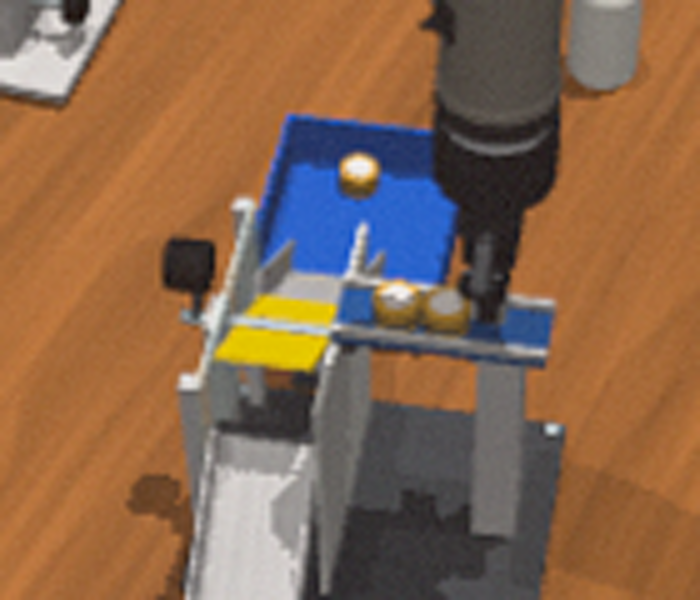

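>>> send_rows(plan=[[0.003,0.0008,0,0,0,0,0],[0.003,0.0008,0,0,0,0,0],[0.003,0.0008,0,0,0,0,0],[0.003,0.0008,0,0,0,0,0],[0.003,0.0008,0,0,0,0,0],[0.003,0.0008,0,0,0,0,0],[0.003,0.0008,0,0,0,0,0],[0.003,0.0008,0,0,0,0,0],[0.003,0.0008,0,0,0,0,0],[0.003,0.0008,0,0,0,0,0],[0.003,0.0008,0,0,0,0,0],[0.003,0.0008,0,0,0,0,0],[0.003,0.0008,0,0,0,0,0],[0.003,0.0008,0,0,0,0,0],[0,0,0,0,0,0,0],[0,0,0,0,0,0,0],[0,0,0,0,0,0,0],[0,0,0,0,0,0,0],[0,0,0,0,0,0,0]])

```text
t: 11.2
ee_pos: [0.517, 0.0, 0.2234]
eef_rot: [0.611, 0.791, 0.0, 0.0]
ft_force: [0.2, 0.1, 0.3]
gripper_width: 0.0
```

```bash
python3 look.py s4
```

```text
11.2 [5.17028440e-01 1.15121962e-05 2.23374495e-01] [0.23640314 0.12678043 0.27869492]
tcp local -0.05684880877361225 -3.9956854181136726e-05
```

View pics/s4.png

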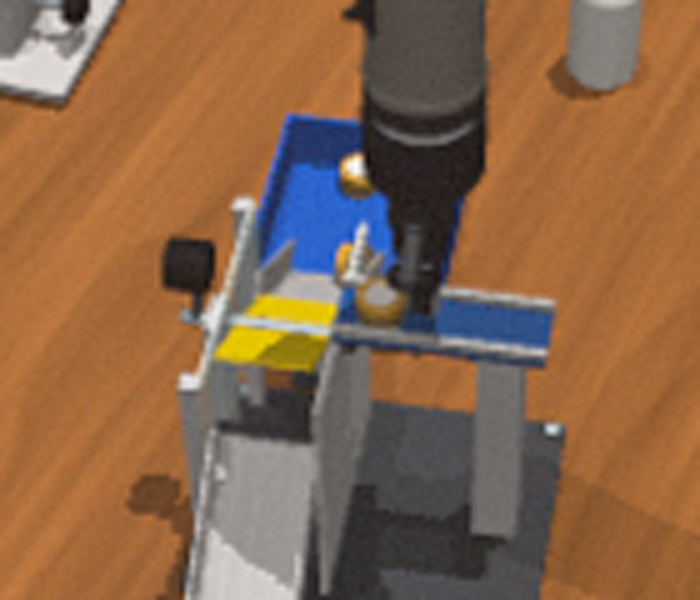

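>>> send_rows(plan=[[0.003,0.0008,0,0,0,0,0],[0.003,0.0008,0,0,0,0,0],[0.003,0.0008,0,0,0,0,0],[0.003,0.0008,0,0,0,0,0],[0.003,0.0008,0,0,0,0,0],[0.003,0.0008,0,0,0,0,0],[0.003,0.0008,0,0,0,0,0],[0.003,0.0008,0,0,0,0,0],[0.003,0.0008,0,0,0,0,0],[0.003,0.0008,0,0,0,0,0],[0.003,0.0008,0,0,0,0,0],[0.003,0.0008,0,0,0,0,0],[0,0,0,0,0,0,0],[0,0,0,0,0,0,0],[0,0,0,0,0,0,0],[-0.006,-0.002,0.01,0,0,0,0],[-0.01,-0.003,0.03,0,0,0,0],[-0.02,0,0.035,0,0,0,0],[-0.03,0,0.02,0,0,0,0],[-0.02,0,0,0,0,0,0]])

```text
t: 12.92
ee_pos: [0.4677, 0.0035, 0.3242]
eef_rot: [0.612, 0.791, 0.004, 0.003]
ft_force: [1.2, -0.4, -0.1]
gripper_width: -0.001
```

>>> send_rows(plan=[[-0.01,0.02,0,0,0,0,0],[0,0.03,0,0,0,0,0],[0,0.03,0,0,0,0,0],[0,0.02,0,0,0,0,0],[0,0,0,0,0,0,0],[0,0,0,0,0,0,0],[0,0,0,0,0,0,0]])

```text
t: 13.5
ee_pos: [0.457, 0.1033, 0.3189]
eef_rot: [0.612, 0.791, -0.0, 0.0]
ft_force: [-0.6, -1.2, 0.7]
gripper_width: 0.0
```

```bash
python3 look.py s5; python3 - <<'E'
from h import *
p=get_image("scene")
for q in("capsule_front","capsule_rear","gate_left","gate_right"):
    for r in tip_of(q,p)[:3]: print(q,round(r["p"],2),np.round(r["centre"]),np.round(world(p,r["centre"]),3))
a=cv2.resize(p["img"][190:390,210:470],None,fx=3,fy=3,interpolation=cv2.INTER_CUBIC);cv2.imwrite("pics/e.png",a)
E
```

```text
13.5 [0.45700678 0.10325308 0.3188853 ] [-0.58865451 -1.16225166  0.74088066]
tcp local -0.08865720335676479 0.11506715105633462
capsule_front 0.56 [227. 340.] [ 0.622 -0.308  0.037]
capsule_rear 0.51 [242. 336.] [ 0.625 -0.271  0.037]
gate_left 0.66 [350. 227.] [0.427 0.127 0.025]
gate_left 0.57 [362. 243.] [0.594 0.072 0.218]
gate_right 0.81 [327. 280.] [ 0.622 -0.032  0.154]
gate_right 0.38 [228. 342.] [ 0.628 -0.308  0.038]
```

View pics/e.png

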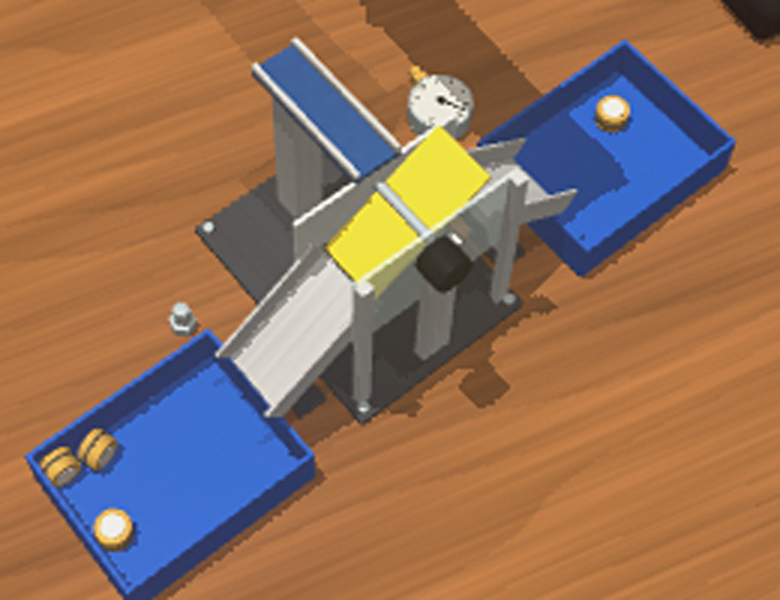

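```bash
python3 -c "
from rig import *
print(finish_job())"
```

```text
the job is handed in; nothing more can be done
None
```

I rocked the gate from the left chute to the right by pressing its raised right end with the closed fingertips. I then pushed the capsules slowly along the lane. The front one dropped and had cleared the gate before I pushed the rear one over the lip.

**Final checks, just before hand-in at about 14 s:**
- **Gate:** it rests on its other stop. The network and depth put gate_left at z = 0.218 and gate_right at z = 0.154.
- **Lane and trays:** the lane is empty. The right tray holds both new capsules, lying on their edges, plus the earlier one. The left tray still holds just its earlier capsule.
- **Other things:** the gauge and adapter look unmoved. The wrench, deadweight, bottle and handheld were outside or at the edge of the last picture viewed, so I did not check them at the end. The arm never went low near them.
- **Forces:** the readings at the end of each move stayed near 1 N.
- **Arm:** at hand-in it stood clear of everything, to the left of the lane about 0.32 m up.

**Measurements that disagreed:**
- A first wrist-camera measurement was about 11 mm off in y. I had read the pixels from a picture taken before the arm settled and paired them with a later camera pose. Once redone, it agreed with the two fixed cameras to 1–3 mm.
- The networks also gave some false hits, such as a gate_left on the bench and a gate_pivot about 90 pixels off in the side view. I left these out.

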